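Reset the tripped breaker in the fuse box

TASK

A breaker in the fuse box on the bench has tripped. Put one fingertip on each of the two yellow release keys at the front of the box, press both right down together and keep them down until the lid has visibly sprung up by itself; then let go and, once the lid stands open, push the one popped-out red reset button fully in with a fingertip. Nothing is gripped or lifted: do not push or pull the lid, and leave the other things on the bench where they are.

Things in the scene. Friction and masses are not known exactly. Their poses are not given: they have to be found in the camera images.
- fusebox: Black fuse and relay box, 90 deep (x) by 190 wide (y), rim 70 high, dark grey lid 94 by 198 by 6 on top, fixed on an aluminium plate 160 by 230 by 6. Origin: on the bench under the middle of the box; z up; its front, with the keys, faces its -x. The keys' guide block stands before the front wall: x = -100 to -56, 104 wide, top 62 above the bench.
- breaker_row (a point): Middle of the row of three breakers inside the box (seen once the lid is open): x = -12, y = 0 in the box's frame, on the breakers' top faces, 44 above the bench. They stand at y = -50, 0, +50; which one has tripped differs. Healthy: red button in, top 48. Behind them (x = 8 to 36) fuses and relays up to 46 high. Box inner walls at x = -41, 41 and y = -91, 91.
- key_left_top (a point): Centre of the top face of the yellow release key on the +y side of the box. Key 24 by 24 with rounded edges, at x = -78, y = +28 in the box's frame, top 76 above the bench when up (14 proud of its block). Clear gap of 32 between the two keys.
- key_right_top (a point): Same for the yellow key on the -y side: x = -78, y = -28 in the box's frame. The keys are 56 apart centre to centre.
- key_left (a joint): How far the +y key is pressed, m: 0 up, 0.008 fully down. Sprung: 2 N to start, 5 N fully down; it comes back up when let go. Each key draws back its own steel hook; a hook lets go of the lid's front edge at about 0.005. With only one key down the other hook still holds the lid, and a key let go hooks on again.
- key_right (a joint): Same for the -y key.
- lid (a joint): Opening angle of the lid, rad: 0 shut, 1.9 fully open (leaning back past upright). Hinged along the top of the back wall (x = +47, 70 above the bench). When both hooks are off it rises by itself on a spring, slowly damped: about 3 s to full open, where it stays. It pushes with no more than 2 N.
- lid_front (a point): Middle of the top front edge of the lid: 76 above the bench and x = -47 in the box's frame when shut; swings up and back (radius 94).
- reset_button_top (a point): Centre of the top of the red reset button of the tripped breaker, 15 in diameter, on a white stem that shows while it is popped out. Popped out its top is 58 above the bench, hidden under the lid until that opens; pushed in, 48. Breaker body under it 28 by 36, top 44 above the bench.
- reset_button (a joint): How far the reset button is pushed in, m: 0 popped out, 0.010 fully in against its stop. Moves against about 6 N of friction and stays where it is left.
- spare_relay: Loose black relay, 28 by 28 by 26, bystander. Origin: centre of its underside.
- socket: Loose steel wrench socket, 26 in diameter, 38 high, bystander. Origin: centre of its underside.
- tape_roll: Loose roll of blue tape, 68 in diameter, 19 high, bystander. Origin: centre of its underside.
- screwdriver: Loose screwdriver lying along its x, about 200 long, bystander.
- wrench: Loose steel wrench lying along its x, about 180 long, bystander.
- contact_cleaner: Loose spray can with a red cap, 52 in diameter, 160 high, bystander. Origin: centre of its underside.
- multimeter: Loose yellow multimeter lying flat, 150 by 75 by 40, bystander. Origin: centre of its underside.

How it is judged:
On the way, in this order (a step that is already met when the one before it is completed fails the run):
1. both release keys are pressed down together, a fingertip on each (value of joint each of key_left, key_right above 0.0045 m and contact force between the fingers and key_left above 0.5 N and contact force between the fingers and key_right above 0.5 N), for 0.1 s.
2. the keys are still held down when the lid has sprung up by about 20 degrees (all of step 1 and value of joint lid above 0.35 rad).
At the end, for the whole second after the job is handed in: The reset button is in to within 1.5 mm of its stop, the lid stands open (past 1.5 rad) and still, and both release keys are let go and back up (within 1.5 mm) (value of joint lid above 1.5 rad and value of joint reset_button above 0.0085 m and value of joint each of key_left, key_right below 0.0015 m and velocity of joint lid below 0.1 rad/s); the robot touches nothing.
It fails at once if the lid is pushed, pulled or levered by the robot (more than 5 N) (contact force between any of the fingers, the arm and lid above 5 N).
It fails at once if one of the other things on the bench is moved by more than 20 mm or lifted (distance of any of spare_relay, socket, tape_roll, screwdriver, wrench, contact_cleaner, multimeter from where it was at the start of the episode above 0.02 m).
It also fails if it takes over 38 s, if anything falls off the work surface, if the arm or the gripper's body presses on something with over 40 N, if the wrist force passes 120 N, or if a joint passes its speed limit or range.

ROBOT

A 6-joint arm with a two-finger parallel gripper is mounted at the origin on the work surface. World frame = base frame: x ahead of the robot, y to its left, z up, the work surface at z = 0. Lengths are in m, angles in rad, forces in N, time in s.
With the tool pointing down it reaches from about 0.25 to 0.775 m from the base axis. Payload 4 kg.
Tool frame: the origin (TCP) lies on the centre line of the jaws, within the pads' length; the fingertips stand 25 mm ahead of it and the grasp point (between the pads) lies 6 mm ahead of it; z points along the fingers, y is the line along which they close (so a half turn about z gives the same grasp; the last joint's range is limited). The gripper opens to 94 mm and grips with 3 to 60 N. Pads are 16 mm wide; open, the fingers measure 119 mm over their backs; the gripper's body (75 mm by 177 mm) begins 78 mm behind the grasp point.
Start: joints at [-1.425, 0.087, 1.371, -0, 1.684, -0.103], TCP at [0.135, -0.533, 0.231] pointing down, gripper open.
Joint ranges: [-3.1, 3.1], [-0.76, 2.03], [0.27, 2.55], [-1.08, 4.22], [0.17, 2.65], [-2.57, 2.57]. Speed limits (rad/s): [2.79, 2.79, 3.14, 3.14, 3.14, 3.14].

INTERFACE

Orientations are given as [roll, pitch, yaw] about the fixed x, y, z axes, in that order (R = Rz(yaw) Ry(pitch) Rx(roll)).
In Python, from bench import robot, imaging gives the robot as it stands. The module is installed in compiled form; this text tells all that it offers.
- The arm moves only by the tool drive_tool, never from a script. Its argument "series" is a list of rows, each a list of 3 entries, a list of its own where there are three numbers: the finger opening in m, from 0 to 0.094, then the shift along the tool's x, y, z in m, then the turn, a rotation vector about the tool's x, y, z in rad. A call has 1 to 5 rows; each row is the pose to reach, as a shift and turn from the pose commanded when the call began, along the tool's axes at that moment; what a row does not reach only later rows make up. A row lasts 1/8 s, in which the tool goes at most 62.5 mm and 10.7 degrees, less where a joint would pass 70% of its speed; a pose out of reach is approached as far as the arm can. A call with a gripper value outside its range is refused whole. The fingers move at their own pace and stop on an object; the grip force is fixed at half the most. Time passes only in rows, so rows that repeat a pose let the fingers close. It gives the time, the measured TCP pose, the force, the opening and the grip force at its end, in the units of the state.
- robot.get_obs(): the state, without advancing time (a new reading comes with each control period).
- imaging.snapshot(name): name is "scene" or "side" or "wrist"; returns the picture (384x512x3 uint8, red, green, blue); there is no depth.
- imaging.get_calibration(name): a dict with "intrinsics" (3x3 intrinsics, pixels), "k1" (the pictures are not rectified: a ray, as slopes to the right and down, at radius r is drawn at 1 + k1 r^2 times it, then the intrinsics apply), "position" and "rotation" of the camera in the world. Camera axes: x right, y up, looking along -z (the intrinsics and any distortion apply to the point x, -y, -z); pixel columns grow to the right and rows downward; lengths in m; the calibration is good to about 2 mm. A picture is of the moment at which its call begins: read the wrist's pose just before it. get_calibration takes no time and is no camera call; for the wrist camera it gives the pose at the moment of the call.
- robot.close_job(): hands the job in; it is judged then, once.
The state is a dict: "time": time; "joint_positions": joint angles; "qvel": joint speeds; "joint_torque": joint torques, N m; "tool_pos": TCP position; "ee_rot": TCP orientation; "wrist_force": force on the tool from outside, world axes, zero at the start; "wrist_torque": the same for the moment, N m; "width": finger opening in m; "finger_force": force on a finger pad.
Only numpy, scipy, OpenCV 4.12 (cv2) and the standard library are available. Lean on these libraries where they do the work, as an engineer would, in place of code of your own. Each camera call takes 0.05 s, during which the arm holds its last target. There are 200 camera calls.

## Working session

There is one attempt and no reset: what is moved stays moved. The work goes in short steps, Python scripts to look and compute and a tool call to move; the robot and the scene stay as the last step left them, time stands still between calls to the robot, and variables do not carry over. Pictures are saved under pics/ and viewed, at most 10 in all, crops included, and the job is handed in when it is done.

Besides the shell and the picture viewer there is one more tool, called after "Call:" by a JSON object that holds its "method" and its "body", one argument or row to a line. drive_tool: Moves the arm, as the interface text tells. Its arguments: {"type":"object","properties":{"series":{"type":"array"}},"required":["series"]}

```bash
mkdir -p pics
python3 - <<'E'
from bench import robot, imaging
import cv2,numpy as np
o=robot.get_obs();print({k:np.round(v,3) for k,v in o.items()})
a=[imaging.snapshot(n) for n in("scene","side")]
for n,i in zip(("scene","side"),a):
    cv2.imwrite(f"pics/{n}0.png",cv2.resize(i[:,:,::-1],(800,600),interpolation=cv2.INTER_CUBIC)); c=imaging.get_calibration(n);print(c)
E
```

```text
{'time': np.float64(0.0), 'joint_positions': array([-1.425,  0.088,  1.372, -0.   ,  1.684, -0.103]), 'qvel': array([-0.002, -0.002,  0.   ,  0.   , -0.001,  0.001]), 'joint_torque': array([ 1.0000e-03, -3.4018e+01, -3.0242e+01,  7.2000e-02,  3.3000e-02,
       -0.0000e+00]), 'tool_pos': array([ 0.135, -0.533,  0.229]), 'ee_rot': array([-3.139, -0.   ,  0.249]), 'wrist_force': array([ 0.386, -1.341, -0.419]), 'wrist_torque': array([ 0.008, -0.038, -0.036]), 'finger_force': np.float64(0.0), 'width': np.float64(0.094)}
{'intrinsics': array([[399.23673995,   0.        , 255.81443458],
       [  0.        , 399.23673995, 190.93122899],
       [  0.        ,   0.        ,   1.        ]]), 'k1': -0.1259389031362864, 'position': array([1.05769358, 0.16570811, 0.84781889]), 'rotation': array([ 0.55576769, -0.01472876,  1.90523895])}
{'intrinsics': array([[346.89340455,   0.        , 252.27619446],
       [  0.        , 346.89340455, 197.08906076],
       [  0.        ,   0.        ,   1.        ]]), 'k1': -0.06680291760967023, 'position': array([ 0.43200329, -0.47988057,  0.56888178]), 'rotation': array([ 0.82954865,  0.00989549, -0.2710294 ])}
```

View pics/scene0.png

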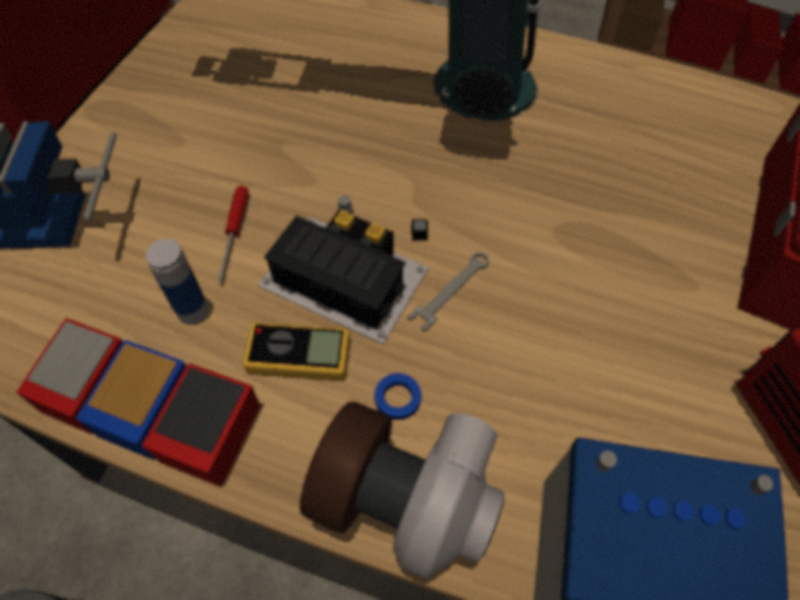

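View pics/side0.png

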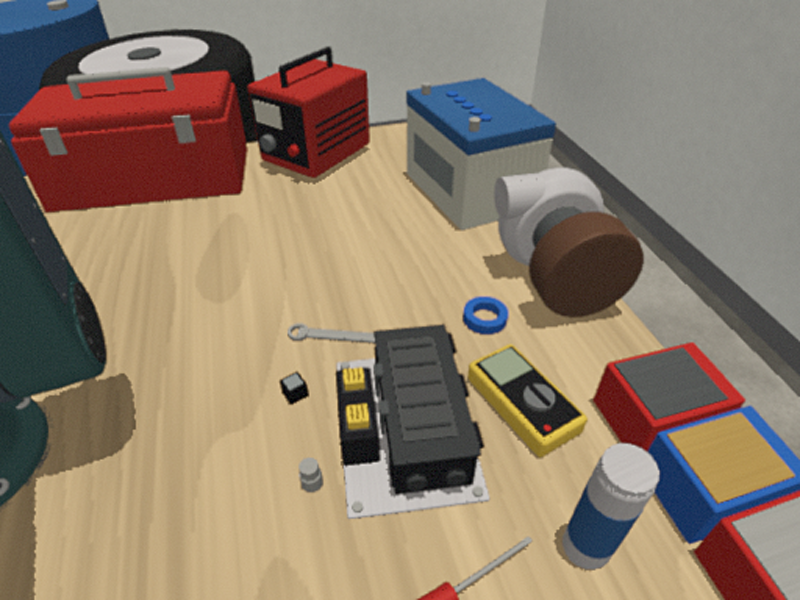

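```bash
cat > h.py <<'E'
import numpy as np,cv2
from bench import robot,imaging
from scipy.spatial.transform import Rotation as R
from scipy.optimize import least_squares
def proj(c,P):
    q=R.from_euler('xyz',c['rotation']).inv().apply(np.atleast_2d(P)-c['position'])
    s=np.c_[q[:,0],-q[:,1]]/-q[:,2:]
    s=s*(1+c['k1']*(s**2).sum(1,keepdims=True))
    K=c['intrinsics'];return s@K[:2,:2].T+K[:2,2]
def box(p,B):  # box frame to world, p=x,y,yaw
    return R.from_euler('z',p[2]).apply(np.atleast_2d(B))+[p[0],p[1],0]
E
cat > fit.py <<'E'
from h import *
L=[[-.047,.099,.076],[.047,.099,.076],[.047,-.099,.076],[-.047,-.099,.076]];K=[[-.078,.028,.076],[-.078,-.028,.076]]
B=np.array(L+K)
side=np.array([[377,333],[446,327],[479,457],[392,466],[354,375],[357,411]])*.64
sc=np.array([[405,262],[388,303],[268,258],[297,220],[376,229],[346,217]])*.64
cs={n:imaging.get_calibration(n) for n in("side","scene")}
f=lambda p:np.r_[proj(cs["side"],box(p,B))-side,proj(cs["scene"],box(p,B))-sc].ravel()
r=least_squares(f,[.5,0,0],loss='soft_l1');print(r.x);print(f(r.x).reshape(-1,2).round(1))
print(box(r.x,B).round(4))
E
python3 fit.py
```

```text
[ 0.56655225 -0.09863778 -0.15740457]
[[-1.6 -1.8]
 [ 0.2 -2. ]
 [ 1.2 -1.2]
 [-0.5 -0.7]
 [-0.2 -0.6]
 [-0.2  0.7]
 [ 0.7 -0.4]
 [-7.9  3.3]
 [-3.4 -2.1]
 [-0.3 -4.7]
 [-0.5  0.2]
 [-0.9 -0.6]]
[[ 0.5357  0.0065  0.076 ]
 [ 0.6285 -0.0082  0.076 ]
 [ 0.5975 -0.2038  0.076 ]
 [ 0.5046 -0.189   0.076 ]
 [ 0.4939 -0.0588  0.076 ]
 [ 0.4851 -0.1141  0.076 ]]
```

```bash
cat >> h.py <<'E'
def go(x,y,z,yaw):  # print shift and turn in tool axes from measured pose to a down-pointing pose
    o=robot.get_obs();T=R.from_euler('xyz',o['ee_rot']);G=R.from_euler('xyz',[np.pi,0,yaw])
    print('t',o['time'],'pos',o['tool_pos'].round(4),'rot',o['ee_rot'].round(4),'F',o['wrist_force'].round(1),'w',o['width'].round(4))
    print('shift',T.inv().apply(np.array([x,y,z])-o['tool_pos']).round(4),'turn',(T.inv()*G).as_rotvec().round(3))
E
python3 - <<'E'
from h import *
c=imaging.get_calibration('wrist');o=robot.get_obs()
T=R.from_euler('xyz',o['ee_rot'])
print(T.inv().apply(c['position']-o['tool_pos']),(T.inv()*R.from_euler('xyz',c['rotation'])).as_matrix().round(2),c['intrinsics'])
go(.4895,-.0865,.25,-.157)
E
```

```text
[ 0.071832   -0.00085168 -0.15404041] [[ 0.    0.97  0.25]
 [ 1.   -0.    0.  ]
 [ 0.    0.25 -0.97]] [[282.98781619   0.         254.63399643]
 [  0.         282.98781619 189.94488071]
 [  0.           0.           1.        ]]Traceback (most recent call last):
  File "<stdin>", line 5, in <module>
  File "h.py", line 14, in go
    print('t',o['time'],'pos',o['tool_pos'].round(4),'rot',o['ee_rot'].round(4),'F',o['wrist_force'].round(1),'w',o['width'].round(4))
                                                                                                                  ^^^^^^^^^^^^^^^^
AttributeError: 'float' object has no attribute 'round'
```

```bash
sed -i "s/o\['width'\].round(4)/round(float(o['width']),4)/" h.py; python3 -c "
from h import *
go(.4895,-.0865,.25,2.985)"
```

```text
t 0.1 pos [ 0.1354 -0.5326  0.2294] rot [-3.1396e+00 -2.0000e-04  2.4880e-01] F [-0.4 -0.2  0. ] w 0.0942
shift [ 0.4531 -0.3452 -0.0198] turn [-0.    -0.003 -2.736]
```

Call:
{"method": "drive_tool", "body": {
  "series": [
    [0.044,[0.036,-0.027,-0.015],[0,0,-0.18]],
    [0.044,[0.074,-0.055,-0.02],[0,0,-0.36]],
    [0.044,[0.111,-0.083,-0.02],[0,0,-0.54]],
    [0.044,[0.148,-0.111,-0.02],[0,0,-0.72]],
    [0.044,[0.185,-0.138,-0.02],[0,0,-0.9]]
  ]
}}

```text
time: 0.72
tool_pos: [0.2814, -0.3523, 0.25]
ee_rot: [-3.141, -0.0, 1.155]
wrist_force: [0.7, -0.2, 0.3]
width: 0.0476
finger_force: 0.0
```

```bash
python3 -c "
from h import *
go(.4895,-.0865,.25,2.985)"
```

```text
t 0.725 pos [ 0.2814 -0.3523  0.25  ] rot [-3.1412e+00 -4.0000e-04  1.1545e+00] F [ 0.7 -0.2  0.3] w 0.0476
shift [3.272e-01 8.290e-02 2.000e-04] turn [ 0.00e+00 -1.00e-03 -1.83e+00]
```

Call:
{"method": "drive_tool", "body": {
  "series": [
    [0.044,[0.033,0.008,0],[0,0,-0.184]],
    [0.044,[0.066,0.017,0],[0,0,-0.368]],
    [0.044,[0.099,0.025,0],[0,0,-0.552]],
    [0.044,[0.131,0.033,0],[0,0,-0.736]],
    [0.044,[0.164,0.041,0],[0,0,-0.92]]
  ]
}}

```text
time: 1.35
tool_pos: [0.3857, -0.2199, 0.25]
ee_rot: [-3.141, -0.001, 2.075]
wrist_force: [-0.1, 0.0, -0.0]
width: 0.0438
finger_force: 0.0
```

```bash
python3 -c "
from h import *
go(.4895,-.0865,.25,2.985)"
```

```text
t 1.35 pos [ 0.3857 -0.2199  0.25  ] rot [-3.1412e+00 -7.0000e-04  2.0748e+00] F [-0.1  0.  -0. ] w 0.0438
shift [ 6.660e-02  1.553e-01 -1.000e-04] turn [-0.    -0.001 -0.91 ]
```

Call:
{"method": "drive_tool", "body": {
  "series": [
    [0.044,[0.014,0.031,0],[0,0,-0.182]],
    [0.044,[0.027,0.062,0],[0,0,-0.364]],
    [0.044,[0.04,0.093,0],[0,0,-0.546]],
    [0.044,[0.054,0.124,0],[0,0,-0.728]],
    [0.044,[0.067,0.155,0],[0,0,-0.91]]
  ]
}}

```text
time: 1.98
tool_pos: [0.4898, -0.087, 0.2499]
ee_rot: [-3.142, -0.001, 2.985]
wrist_force: [0.3, -0.7, -0.3]
width: 0.0441
finger_force: 0.0
```

Run:
```python
from h import *
go(.4895,-.0865,.25,2.985)
c=imaging.get_calibration('wrist');i=imaging.snapshot('wrist');np.save('w1.npy',i);np.save('c1.npy',c,allow_pickle=True)
print({k:c[k] for k in('position','rotation','k1')})
p=[0.56655,-.09864,-.1574]
print(proj(c,box(p,[[-.078,.028,.076],[-.078,-.028,.076]]))/.64)
cv2.imwrite('pics/w1.png',cv2.resize(i[:,:,::-1],(800,600),interpolation=cv2.INTER_CUBIC))
```

```text
t 1.975 pos [ 0.4898 -0.087   0.2499] rot [-3.1416e+00 -1.0000e-03  2.9849e+00] F [ 0.3 -0.7 -0.3] w 0.0441
shift [ 0.0004  0.0004 -0.0001] turn [-0.    -0.001 -0.   ]
{'position': array([ 0.41888978, -0.07496761,  0.40401497]), 'rotation': array([-2.48370776e-01, -3.93444258e-04,  1.41462642e+00]), 'k1': -0.010197726264895278}
[[434.16455943 281.9607206 ]
 [360.37422104 281.87824732]]
```

View pics/w1.png

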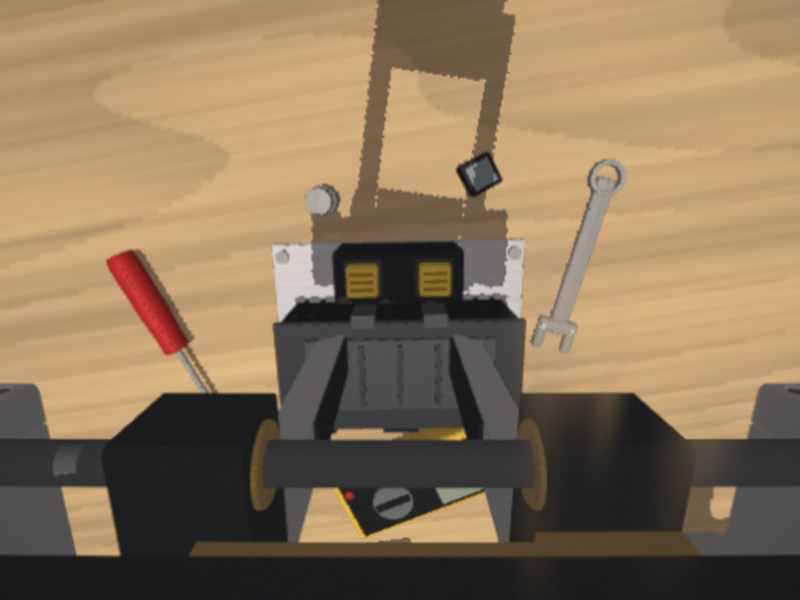

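Run:
```python
from h import *
i=np.load('w1.npy');c=np.load('c1.npy',allow_pickle=True).item()
h=cv2.cvtColor(i,cv2.COLOR_RGB2HSV);m=((h[...,0]>18)&(h[...,0]<32)&(h[...,1]>150)&(h[...,2]>60)).astype(np.uint8)
m[:150]=0;m[210:]=0;m[:,:200]=0;m[:,320:]=0
n,l,s,ce=cv2.connectedComponentsWithStats(m)
for k in range(1,n):
    if s[k,4]>60:print(s[k],ce[k])
p=[0.56655,-.09864,-.1574]
for y in(.028,-.028):
  q=proj(c,box(p,[[-.078+a,y+b,.076] for a in(-.012,.012) for b in(-.012,.012)]));print(q.round(1).tolist())
cv2.imwrite('pics/w1c.png',cv2.resize(i[140:220,170:345,::-1],None,fx=4.5,fy=4.5,interpolation=cv2.INTER_CUBIC))
```

```text
[221 169  21  22 435] [231.32413793 179.31264368]
[268 168  21  22 443] [277.79909707 178.48081264]
[[267.9, 170.5], [288.3, 170.5], [267.6, 190.2], [287.7, 190.3]]
[[220.2, 170.4], [240.6, 170.4], [220.8, 190.2], [240.9, 190.2]]
```

View pics/w1c.png

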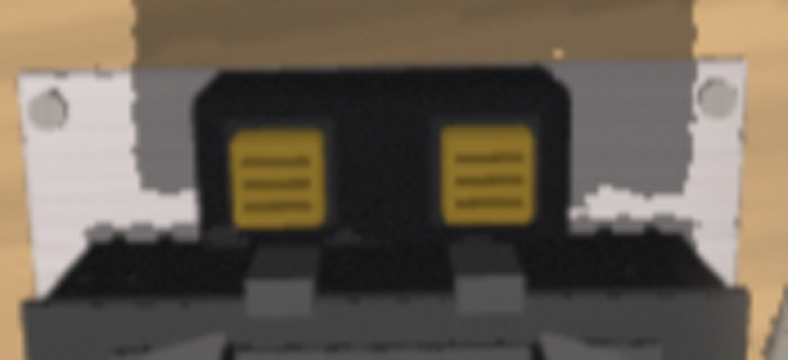

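Run:
```python
from h import *
c=np.load('c1.npy',allow_pickle=True).item()
K=np.array([[-.078,.028,.076],[-.078,-.028,.076]]);m=np.array([[277.8,178.5],[231.3,179.3]])+.0
r=least_squares(lambda p:(proj(c,box(p,K))-m).ravel(),[.5666,-.0986,-.14]);p=r.x
print(p,r.fun.round(2));M=box(p,[[-.078,0,.076]])[0];print(M)
go(M[0],M[1],.12,np.pi+p[2])
```

```text
[ 0.56499968 -0.09657038 -0.13866698] [ 0.39  0.   -0.39  0.02]
[ 0.48774839 -0.08578899  0.076     ]
t 2.025 pos [ 0.4917 -0.0841  0.2496] rot [3.1382e+00 1.0000e-04 2.9924e+00] F [ 1.3  2.4 -1.1] w 0.0436
shift [ 0.0036 -0.0026  0.1296] turn [ 0.003  0.    -0.011]
```

Call:
{"method": "drive_tool", "body": {
  "series": [
    [0.044,[0.003,-0.001,0.045],[0,0,-0.015]],
    [0.044,[0.003,-0.001,0.09],[0,0,-0.015]],
    [0.044,[0.003,-0.001,0.13],[0,0,-0.015]],
    [0.044,[0.003,-0.001,0.13],[0,0,-0.015]],
    [0.044,[0.003,-0.001,0.13],[0,0,-0.015]]
  ]
}}

```text
time: 2.65
tool_pos: [0.4871, -0.089, 0.122]
ee_rot: [-3.141, 0.002, 2.993]
wrist_force: [0.0, -0.4, 0.4]
width: 0.0441
finger_force: 0.0
```

Run:
```python
from h import *
go(.4877,-.0858,.093,np.pi-.139)
c=imaging.get_calibration('wrist');i=imaging.snapshot('wrist');np.save('w2.npy',i);np.save('c2.npy',c,allow_pickle=True)
print(proj(c,box([.565,-.0966,-.139],[[-.078,.028,.076],[-.078,-.028,.076]]))/.64)
cv2.imwrite('pics/w2.png',cv2.resize(i[:,:,::-1],(800,600),interpolation=cv2.INTER_CUBIC))
go(.4877,-.0858,.093,np.pi-.139)
s=imaging.snapshot('side')[190:310,180:340,::-1]
cv2.imwrite('pics/s2.png',cv2.resize(s,None,fx=5,fy=5,interpolation=cv2.INTER_CUBIC))
```

```text
t 2.65 pos [ 0.4871 -0.089   0.122 ] rot [-3.1411e+00  2.0000e-03  2.9933e+00] F [ 0.  -0.4  0.4] w 0.0441
shift [-0.0001  0.0032  0.029 ] turn [-0.     0.002 -0.009]
[[461.20388572 339.33885984]
 [344.2318129  340.31842105]]
t 2.7 pos [ 0.4876 -0.0891  0.1227] rot [-3.1409  0.0038  2.9934] F [-0.4  0.2 -0.2] w 0.0444
shift [0.0005 0.0033 0.0297] turn [-0.001  0.004 -0.009]
```

View pics/w2.png

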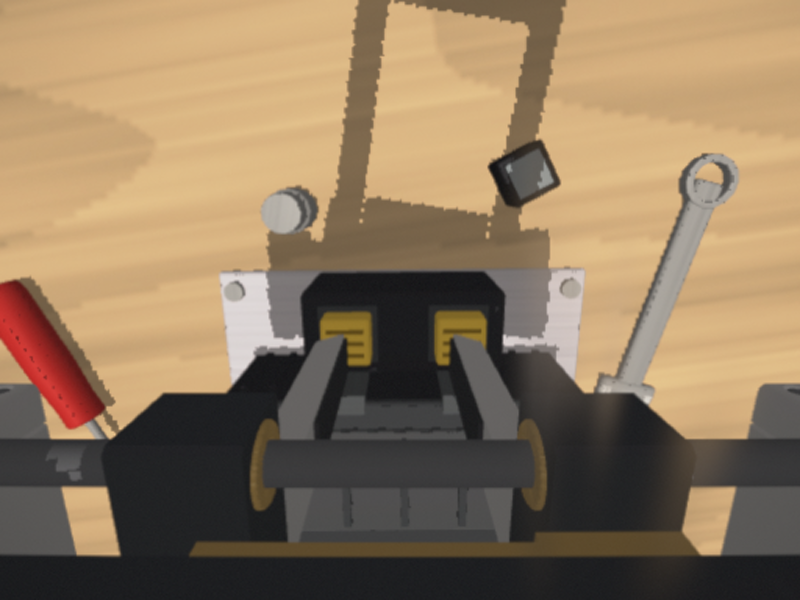

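View pics/s2.png

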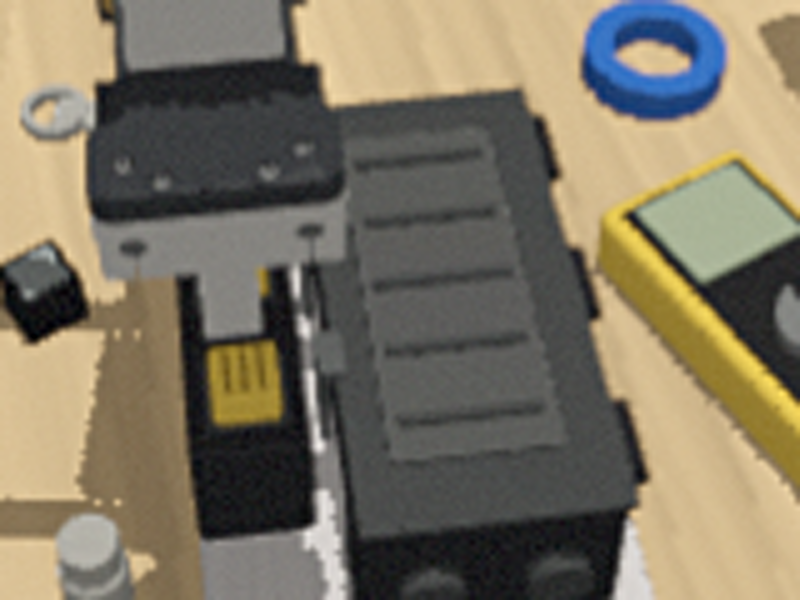

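Call:
{"method": "drive_tool", "body": {
  "series": [
    [0.044,[0.0,0.0025,0.01],[0,0,-0.009]],
    [0.044,[0.0,0.0025,0.017],[0,0,-0.009]],
    [0.044,[0.0,0.0025,0.023],[0,0,-0.009]],
    [0.044,[0.0,0.0025,0.028],[0,0,-0.009]],
    [0.044,[0.0,0.0025,0.031],[0,0,-0.009]]
  ]
}}

```text
time: 3.38
tool_pos: [0.4869, -0.086, 0.093]
ee_rot: [-3.142, 0.001, 3.003]
wrist_force: [-10.5, 3.1, 27.2]
width: 0.044
finger_force: 13.3
```

Call:
{"method": "drive_tool", "body": {
  "series": [
    [0.044,[0,0,0],[0,0,0]],
    [0.044,[0,0,0],[0,0,0]],
    [0.044,[0,0,0],[0,0,0]],
    [0.044,[0,0,0],[0,0,0]],
    [0.044,[0,0,0],[0,0,0]]
  ]
}}

```text
time: 4.0
tool_pos: [0.4868, -0.086, 0.0931]
ee_rot: [-3.141, 0.001, 3.003]
wrist_force: [-7.4, 2.6, 17.6]
width: 0.044
finger_force: 8.7
```

Run:
```python
from h import *
go(.4877,-.0858,.16,np.pi-.139)
s=imaging.snapshot('side')[150:330,150:390,::-1]
cv2.imwrite('pics/s3.png',cv2.resize(s,None,fx=3.3,fy=3.3,interpolation=cv2.INTER_CUBIC))
```

```text
t 4.0 pos [ 0.4868 -0.086   0.0931] rot [-3.1414e+00  1.0000e-03  3.0030e+00] F [-7.4  2.6 17.6] w 0.044
shift [-0.0009  0.0003 -0.0669] turn [-0.     0.001  0.   ]
```

View pics/s3.png

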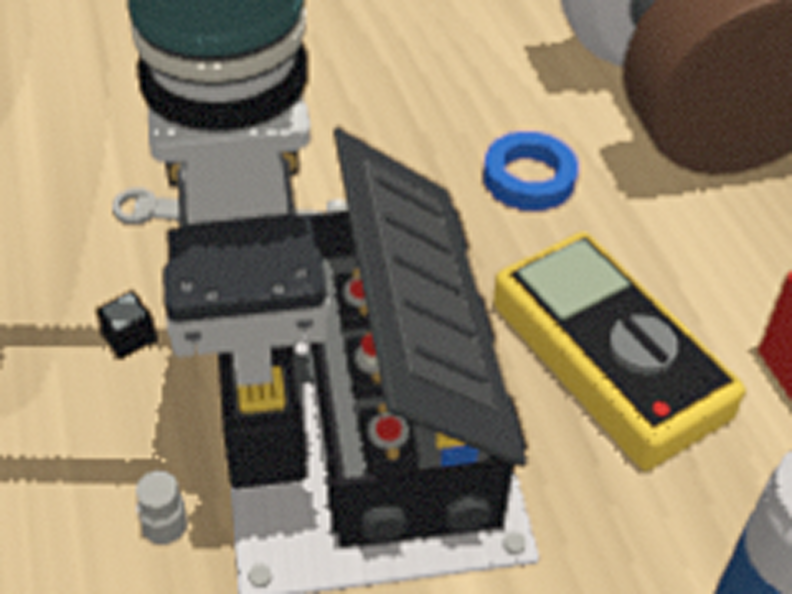

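Call:
{"method": "drive_tool", "body": {
  "series": [
    [0.044,[0,0,0],[0,0,0]],
    [0.044,[0,0,-0.02],[0,0,0]],
    [0.044,[0,0,-0.06],[0,0,0]],
    [0.0,[0,0,-0.1],[0,0,0]],
    [0.0,[0,0,-0.1],[0,0,0]]
  ]
}}

```text
time: 4.68
tool_pos: [0.4887, -0.0867, 0.1931]
ee_rot: [-3.14, 0.008, 3.003]
wrist_force: [0.4, 0.2, -0.2]
width: 0.0271
finger_force: 0.0
```

Call:
{"method": "drive_tool", "body": {
  "series": [
    [0.0,[0,0,0],[0,0,0]],
    [0.0,[0,0,0],[0,0,0]],
    [0.0,[0,0,0],[0,0,0]],
    [0.0,[0,0,0],[0,0,0]],
    [0.0,[0,0,0],[0,0,0]]
  ]
}}

```text
time: 5.3
tool_pos: [0.4867, -0.0861, 0.1892]
ee_rot: [-3.142, -0.0, 3.003]
wrist_force: [-0.0, -0.3, 0.2]
width: 0.0004
finger_force: 0.0
```

Call:
{"method": "drive_tool", "body": {
  "series": [
    [0.0,[0,0,0],[0,0,0]],
    [0.0,[0,0,0],[0,0,0]],
    [0.0,[0,0,0],[0,0,0]],
    [0.0,[0,0,0],[0,0,0]],
    [0.0,[0,0,0],[0,0,0]]
  ]
}}

```text
time: 5.92
tool_pos: [0.4868, -0.0861, 0.1895]
ee_rot: [-3.141, 0.0, 3.003]
wrist_force: [-0.6, 0.1, 0.3]
width: 0.0006
finger_force: 0.0
```

Run:
```python
from h import *
go(.4877,-.0858,.16,np.pi-.139)
c=imaging.get_calibration('wrist');w=imaging.snapshot('wrist');np.save('w4.npy',w);np.save('c4.npy',c,allow_pickle=True)
s=imaging.snapshot('side');np.save('s4.npy',s)
cs=imaging.get_calibration('side')
for y in(-.05,0,.05):
  for z in(.048,.058):
    P=box([.565,-.0966,-.139],[-.012,y,z]);print(y,z,proj(cs,P).round(1),proj(c,P).round(1))
v=np.hstack([cv2.resize(s[190:310,210:310,::-1],(500,600),interpolation=cv2.INTER_CUBIC),cv2.resize(w[150:300,220:295,::-1],(300,600),interpolation=cv2.INTER_CUBIC)])
cv2.imwrite('pics/s4.png',v)
```

```text
t 5.925 pos [ 0.4868 -0.0861  0.1895] rot [-3.1415e+00  1.0000e-04  3.0028e+00] F [-0.6  0.1  0.3] w 0.0006
shift [-0.0009  0.0004  0.0295] turn [-0.  0.  0.]
-0.05 0.048 [[266.6 279. ]] [[210.  244.4]]
-0.05 0.058 [[266.7 275.7]] [[208.6 248.4]]
0 0.048 [[262.3 256.7]] [[254.1 244.5]]
0 0.058 [[262.4 253.4]] [[254.1 248.4]]
0.05 0.048 [[258.4 236.7]] [[298.2 244.5]]
0.05 0.058 [[258.5 233.3]] [[299.6 248.4]]
```

View pics/s4.png

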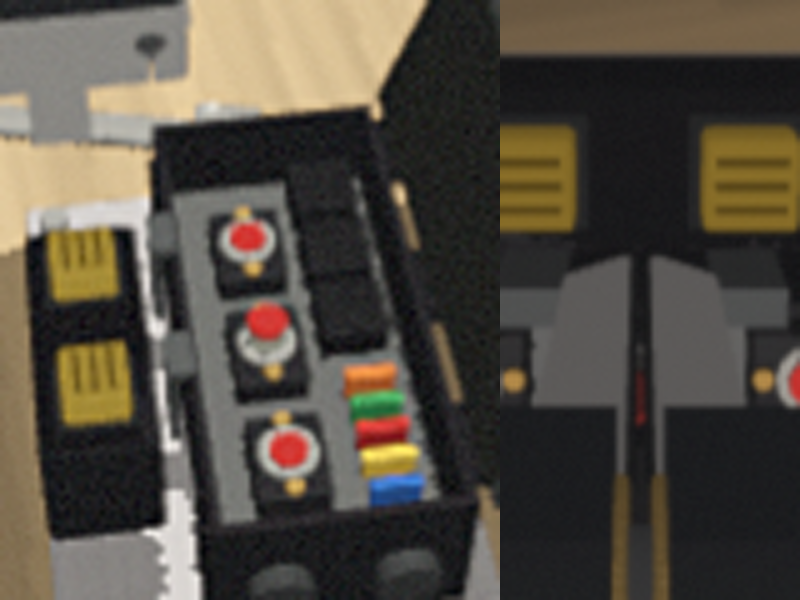

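Call:
{"method": "drive_tool", "body": {
  "series": [
    [0.0,[-0.025,0.0005,0],[0,0,0]],
    [0.0,[-0.05,0.0005,0],[0,0,0]],
    [0.0,[-0.068,0.0005,0],[0,0,0]],
    [0.0,[-0.068,0.0005,0],[0,0,0]],
    [0.0,[-0.068,0.0005,0],[0,0,0]]
  ]
}}

```text
time: 6.65
tool_pos: [0.5536, -0.0949, 0.1893]
ee_rot: [-3.142, -0.001, 3.003]
wrist_force: [0.7, 0.1, -0.3]
width: 0.0006
finger_force: 0.0
```

Call:
{"method": "drive_tool", "body": {
  "series": [
    [0.0,[0,0,0.03],[0,0,0]],
    [0.0,[0,0,0.06],[0,0,0]],
    [0.0,[0,0,0.09],[0,0,0]],
    [0.0,[0,0,0.096],[0,0,0]],
    [0.0,[0,0,0.096],[0,0,0]]
  ]
}}

```text
time: 7.28
tool_pos: [0.554, -0.095, 0.094]
ee_rot: [-3.141, 0.0, 3.003]
wrist_force: [-0.2, -0.2, 0.3]
width: 0.0004
finger_force: 0.0
```

Run:
```python
from h import *
go(.554,-.095,.0715,np.pi-.139)
s=imaging.snapshot('side')[150:330,150:390,::-1]
cv2.imwrite('pics/s5.png',cv2.resize(s,None,fx=3.3,fy=3.3,interpolation=cv2.INTER_CUBIC))
```

```text
t 7.275 pos [ 0.554 -0.095  0.094] rot [-3.1415e+00  4.0000e-04  3.0027e+00] F [-0.2 -0.2  0.3] w 0.0004
shift [0.     0.     0.0225] turn [-0.  0.  0.]
```

View pics/s5.png

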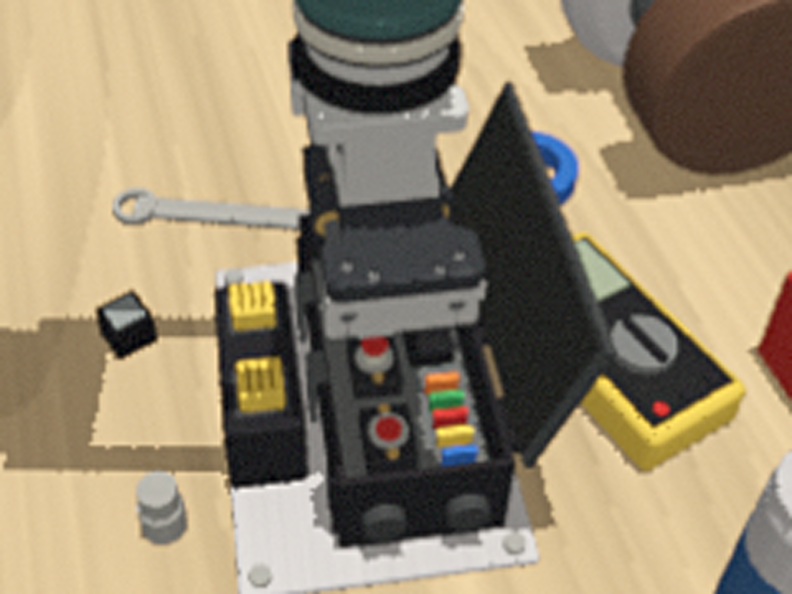

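Call:
{"method": "drive_tool", "body": {
  "series": [
    [0.0,[0,0,0.01],[0,0,0]],
    [0.0,[0,0,0.015],[0,0,0]],
    [0.0,[0,0,0.02],[0,0,0]],
    [0.0,[0,0,0.0225],[0,0,0]],
    [0.0,[0,0,0.0225],[0,0,0]]
  ]
}}

```text
time: 7.95
tool_pos: [0.5553, -0.0953, 0.0731]
ee_rot: [-3.141, 0.003, 3.003]
wrist_force: [-0.5, -0.3, 6.9]
width: 0.0005
finger_force: 3.4
```

Call:
{"method": "drive_tool", "body": {
  "series": [
    [0.0,[0,0,0.001],[0,0,0]],
    [0.0,[0,0,0.002],[0,0,0]],
    [0.0,[0,0,0.002],[0,0,0]]
  ]
}}

```text
time: 8.32
tool_pos: [0.5553, -0.0953, 0.073]
ee_rot: [-3.141, 0.004, 3.003]
wrist_force: [-4.5, 0.9, 13.3]
width: 0.0004
finger_force: 7.0
```

Force rises with no travel: the button is on its stop. Retreat.

Call:
{"method": "drive_tool", "body": {
  "series": [
    [0.0,[0,0,-0.03],[0,0,0]],
    [0.0,[0,0,-0.07],[0,0,0]],
    [0.0,[0,0,-0.12],[0,0,0]],
    [0.0,[0.05,0,-0.14],[0,0,0]],
    [0.0,[0.1,0,-0.14],[0,0,0]]
  ]
}}

```text
time: 8.95
tool_pos: [0.4553, -0.0814, 0.2114]
ee_rot: [-3.141, 0.005, 3.003]
wrist_force: [-0.0, 0.2, 0.6]
width: 0.0003
finger_force: 0.0
```

Call:
{"method": "drive_tool", "body": {
  "series": [
    [0.0,[0,0,0],[0,0,0]],
    [0.0,[0,0,0],[0,0,0]],
    [0.0,[0,0,0],[0,0,0]],
    [0.0,[0,0,0],[0,0,0]],
    [0.0,[0,0,0],[0,0,0]]
  ]
}}

```text
time: 9.57
tool_pos: [0.4556, -0.0813, 0.2087]
ee_rot: [3.142, -0.001, 3.003]
wrist_force: [0.0, 0.2, -0.8]
width: 0.0005
finger_force: 0.0
```

Run:
```python
from h import *
go(.554,-.095,.0715,np.pi-.139)
s=imaging.snapshot('side')[180:320,200:370,::-1]
cv2.imwrite('pics/s6.png',cv2.resize(s,None,fx=4,fy=4,interpolation=cv2.INTER_CUBIC))
```

```text
t 9.575 pos [ 0.4556 -0.0813  0.2087] rot [ 3.1415e+00 -7.0000e-04  3.0029e+00] F [ 0.   0.2 -0.8] w 0.0005
shift [-0.0995 -0.      0.1371] turn [ 0.    -0.001  0.   ]
```

View pics/s6.png

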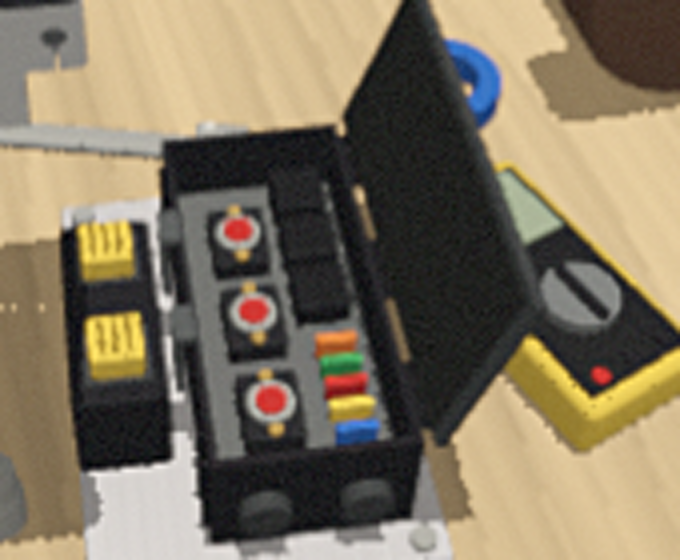

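All three buttons, at (238,230), (253,311) and (270,401), now sit alike in their collars. The keys are up, the lid is open, and the arm is clear.

```bash
python3 -c "
from bench import robot
print(robot.close_job())"
```

```text
the job is handed in; nothing more can be done
None
```

I handed the job in at about 9.6 s: both keys were held down until the lid had sprung well open, then released, and the middle breaker's reset button was pushed in to its stop. The final picture shows all three buttons level, both keys up, the lid open and the arm clear. The hand-in returned no verdict.

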